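# Fold the order stand flat

## Task

Put the folding order stand away flat: lift the little wooden pot off its base and stand it upright on the floor of the red lacquer tray, tip the ratchet catch at the stand's side right over so that it releases the back, and then swing the back down over its snap until it lies flat on the base. Leave the other things on the table and in the tray where they are.

Things in the scene. Friction and masses are not known exactly. Their poses are not given: they have to be found in the camera images.
- stand: Dark wood folding stand, fixed. Origin on the table under the base's middle; x from its front lip to its hinge (away from the robot at zero yaw), y to the side with the catch. Base 190 (x) by 200 (y) mm, top 18 mm up; a side ear reaches y = 142 mm. Lip along the front at x = -90 mm, 34 mm high. The back hinges on a line along y at x = 70 mm, z = 30 mm.
- back (a joint): Hinge of the stand's back, a board 180 wide (y), 140 from hinge line to top edge, 10 mm thick. 0 = open, leaning away from the front lip (start), 0.38 = upright, 1.95 = folded flat on the base. Over-centre spring: below about 0.75 rad it springs open, above about 0.85 it springs shut. 4 to 5 N at the top edge moves it off its stop. With the catch engaged it gives about 0.05 rad, then is locked.
- back_top (a point): Middle of the top edge of the back (the edge far from the hinge), halfway through its thickness; open, about 160 mm above the table and 122 mm behind the stand's origin.
- catch (a joint): Steel ratchet pawl with upright lever; pivots along the stand's y at x = 10, z = 83 mm, middle y = 124 mm. 0 = engaged (start): nose blocks a tooth of the back, lever leans 0.45 rad to the hinge. 0.95 = tipped right over: lever leans 0.5 rad towards the front lip, nose up clear of the tooth. Stiff: it stays where it is left. About 1.5 N at the tip, towards the lip, tips it.
- catch_tip (a point): Middle of the black cross roller (14 mm diameter, 16 mm long along the stand's y) at the end of the catch's lever, 52 mm from the pivot; engaged, about 130 mm above the table.
- pot: Turned wooden toothpick pot, closed top, 40 mm diameter up to 46 mm, 63 mm high, about 60 g, origin in the middle of its underside, z up. It starts upright on the stand's base in front of the back, where the back would shut on it.
- tray: Red lacquer tray, open on top, 250 (x) by 170 (y) mm, walls 6 mm thick and 24 mm high, floor 6 mm above the table; heavy, does not move. Origin on the table under its middle. Its half at negative x is empty; a small black bowl stands in the half at positive x.
- bowl: Small black bowl, 68 mm diameter, 30 mm high, in the tray; bystander. Origin in the middle of its underside.
- dish: Small blue dish, 64 mm diameter, 22 mm high; bystander.
- teacup1: White teacup, 68 mm diameter, 75 mm high; bystander.
- teacup2: Second white teacup, same size; bystander.
- soy: Soy bottle, 56 mm diameter, 150 mm high; bystander.
- jar: Glass jar, 72 mm diameter, 90 mm high; bystander.
- chopsticks: Wooden chopstick box 240 by 60 by 25 mm, lying; bystander.
- spatula: Wooden spatula, lying; bystander.
Not all that is in view belongs to the job. Of the things that look like the pot, the smallest one is meant.

How it is judged:
On the way:
1. the catch is tipped over while the back still stands open (value of joint catch above 0.6 rad and value of joint back below 0.25 rad), for 0.1 s.
At the end, for the whole second after the job is handed in: The back lies shut on the base (hinge within 0.06 rad of its folded stop, above 1.89), the catch is tipped over (above 0.6 rad), and the pot stands upright (within 0.1 rad) and still on the tray's floor (no more than 5 mm above it), inside the walls (value of joint back above 1.89 rad and value of joint catch above 0.6 rad and x of pot in the frame of tray between -0.11 and 0.11 m and y of pot in the frame of tray between -0.07 and 0.07 m and z of pot in the frame of tray below 0.011 m and angle between pot's own z axis and vertical below 0.1 rad and linear speed of pot below 0.02 m/s); the robot touches nothing.
It fails at once if another thing on the table or in the tray is moved more than 30 mm (distance of any of bowl, dish, teacup1, teacup2, soy, jar, chopsticks, spatula from where it was at the start of the episode above 0.03 m).
It also fails if it takes over 64 s, if anything falls off the work surface, if the arm or the gripper's body presses on something with over 40 N, if the wrist force passes 120 N, or if a joint passes its speed limit or range.

## Robot

A 6-joint arm with a two-finger parallel gripper is mounted at the origin on the work surface. World frame = base frame: x ahead of the robot, y to its left, z up, the work surface at z = 0. Lengths are in m, angles in rad, forces in N, time in s.
With the tool pointing down it reaches from about 0.4 to 0.825 m from the base axis. Payload 7 kg.
Tool frame: the origin (TCP) lies on the centre line of the jaws, within the pads' length; the fingertips stand 19 mm ahead of it and the grasp point (between the pads) is the TCP; z points along the fingers, y is the line along which they close (so a half turn about z gives the same grasp; the last joint's range is limited). The gripper opens to 88 mm and grips with 3 to 60 N. Pads are 19 mm wide; open, the fingers measure 130 mm over their backs; the gripper's body (78 mm by 193 mm) begins 47 mm behind the grasp point.
Start: joints at [1.459, 0.359, 0.012, 0, -1.224, -0.288], TCP at [0.263, 0.622, 0.218] pointing down, gripper open.
Joint ranges: [-3.07, 3.07], [-1.43, 2.12], [-1.02, 1.25], [-3.03, 1.67], [-3.05, -0], [-3.03, 3.03]. Speed limits (rad/s): [2.39, 2.39, 3.01, 3.14, 3.14, 3.14].

## Interface

Orientations are given as [roll, pitch, yaw] about the fixed x, y, z axes, in that order (R = Rz(yaw) Ry(pitch) Rx(roll)).
In Python, from cell import arm, viewer gives the robot as it stands. The module is installed in compiled form; this text tells all that it offers.
- The arm moves only by the tool move_arm, never from a script. Its argument "plan" is one flat list of numbers, 7 for each row, row after row: the turn, a rotation vector about the tool's x, y, z in rad, then the shift along the tool's x, y, z in m, then the finger opening in m, from 0 to 0.0876. In form: [rx, ry, rz, dx, dy, dz, jaw, rx, ry, rz, dx, dy, dz, jaw, ...]. A call has 1 to 12 rows; each row shifts and turns the commanded pose from where the row before left it, along the tool's axes as they then stand; what a row does not reach is not made up. A row lasts 1/8 s, in which the tool goes at most 62.5 mm and 10.7 degrees, less where a joint would pass 70% of its speed; a pose out of reach is approached as far as the arm can. A call is refused whole if a number of a shift passes 0.0625 or a number of a turn 0.188, either way. A call with a gripper value outside its range is refused whole. The fingers move at their own pace and stop on an object; "squeeze" is the grip in N (left out, the last holds). Time passes only in rows, so rows that do not move let the fingers close. It gives the time, the measured TCP pose, the force, the opening and the grip force at its end, in the units of the state.
- arm.get_obs(): the state, without advancing time (a new reading comes with each control period).
- viewer.grab_frame(name): name is "scene" or "top" or "wrist"; returns (picture, depth): 420x560x3 uint8, red, green, blue; 420x560 float32, m along the optical axis (not along the pixel's ray), 0 where there is no reading.
- viewer.calibration(name): a dict with "mtx" (3x3 intrinsics, pixels), "D" ([k1, k2, p1, p2, k3] as OpenCV has them; the pictures are not rectified), "extrinsics" (4x4, takes a point from world to camera coordinates); the wrist camera has in their place "tool_from_camera" (4x4, takes a point from camera to tool coordinates, whose origin is the TCP and whose axes are the flange's). Camera axes: x right, y down, z forward; pixel columns grow to the right and rows downward; lengths in m; the calibration is good to about 2 mm. A picture is of the moment at which its call begins: read the wrist's pose just before it. calibration takes no time and is no camera call.
- arm.hand_in(): hands the job in; it is judged then, once.
The state is a dict: "time_s": time; "qpos": joint angles; "joint_velocities": joint speeds; "joint_torque": joint torques, N m; "tool_pos": TCP position; "tcp_rot": TCP orientation; "wrist_force": force on the tool from outside, world axes, zero at the start; "ft_torque": the same for the moment, N m; "grip_width": finger opening in m; "finger_force": force on a finger pad.
Only numpy, scipy, OpenCV 4.12 (cv2) and the standard library are available. Lean on these libraries where they do the work, as an engineer would, in place of code of your own. Each camera call takes 0.05 s, during which the arm holds its last target. There are 200 camera calls.

## Working session

There is one attempt and no reset: what is moved stays moved. The work goes in short steps, Python scripts to look and compute and a tool call to move; the robot and the scene stay as the last step left them, time stands still between calls to the robot, and variables do not carry over. Pictures are saved under pics/ and viewed, at most 10 in all, crops included, and the job is handed in when it is done.

Besides the shell and the picture viewer there is one more tool, called as name(argument=value, ...), one argument or row to a line, values as JSON. move_arm: Moves the arm, as the interface text tells. Its arguments: {"type":"object","properties":{"plan":{"type":"array"},"squeeze":{"type":"number"}},"required":["plan"]}

```bash
mkdir -p pics; cat > h.py <<'E'
import numpy as np, cv2
from cell import arm, viewer
def grab(n):
    o=arm.get_obs(); p,d=viewer.grab_frame(n); c=viewer.calibration(n)
    np.savez(f'pics/{n}.npz',p=p,d=d)
    return p,d,c,o
def save(p,f): cv2.imwrite(f,p[...,::-1])
def unproj(uv,z,c,T):  # T world from cam
    uv=np.array(uv,float).reshape(-1,1,2)
    n=cv2.undistortPoints(uv,np.array(c['mtx']),np.array(c['D'])).reshape(-1,2)
    P=np.c_[n,np.ones(len(n))]*np.array(z).reshape(-1,1)
    return P@T[:3,:3].T+T[:3,3]
def cloud(d,c,T):
    v,u=np.nonzero(d>0)
    P=unproj(np.c_[u,v],d[v,u],c,T); W=np.full(d.shape+(3,),np.nan); W[v,u]=P; return W
E
python3 - <<'E'
from h import *
for n in('scene','top'):
    p,d,c,o=grab(n); save(p,f'pics/{n}0.png'); print(n,np.linalg.inv(c['extrinsics']).round(3).tolist())
print(o)
E
```

```text
scene [[0.442, 0.606, -0.662, 1.382], [0.897, -0.314, 0.312, -0.396], [-0.019, -0.731, -0.682, 1.004], [0.0, 0.0, 0.0, 1.0]]
top [[0.01, -0.997, 0.078, 0.443], [-1.0, -0.01, 0.003, -0.0], [-0.002, -0.078, -0.997, 1.145], [0.0, 0.0, 0.0, 1.0]]
{'time_s': 0.05, 'qpos': array([ 1.45910177e+00,  3.59378848e-01,  1.10828026e-02, -3.68700186e-04,
       -1.22409904e+00, -2.88093220e-01]), 'joint_velocities': array([-1.97642027e-05, -1.33812154e-03,  2.81667063e-03,  2.52368777e-04,
        3.64842401e-05,  1.67885172e-03]), 'joint_torque': array([-2.14308500e-03, -5.84668779e+01,  2.94065559e+01,  7.02610016e+00,
        1.03778308e-02, -3.29020565e-05]), 'tool_pos': array([0.26255419, 0.62130589, 0.21683497]), 'tcp_rot': array([ 3.13996129e+00, -1.21974656e-04, -3.99913236e-01]), 'wrist_force': array([0.28690761, 0.7381889 , 0.0407003 ]), 'ft_torque': array([-0.02927659, -0.01858824, -0.0258342 ]), 'finger_force': 0.0, 'grip_width': 0.08776884418677561}
```

View pics/scene0.png

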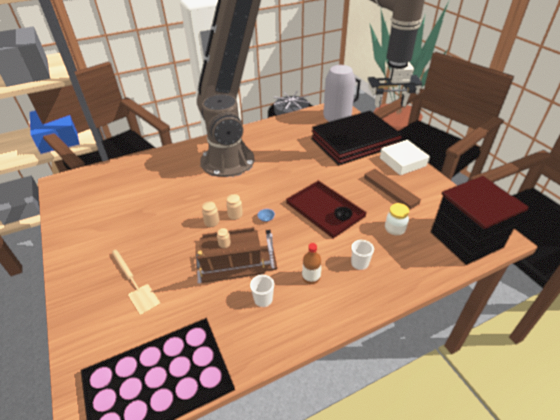

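View pics/top0.png

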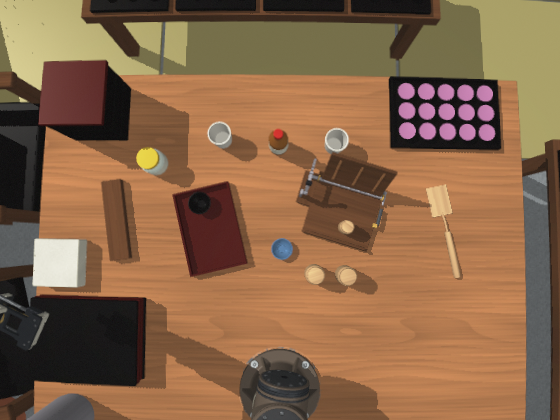

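The scene view shows the stand at about (235,255) with the pot at (223,238), and the tray at (326,208). In the top view the pot is at (346,227), the catch roller near (312,165), the tray around (211,229) with the bowl at (199,203), and two larger look-alike pots at (315,275) and (347,276). Next I'll enlarge and use the depth.

```bash
cat > m.py <<'E'
from h import *
z=np.load('pics/top.npz');p,d=z['p'],z['d'];c=viewer.calibration('top');T=np.linalg.inv(c['extrinsics'])
W=cloud(d,c,T);
save(cv2.resize(p[140:260,280:410],None,fx=6,fy=5,interpolation=cv2.INTER_CUBIC)[:600],'pics/crop.png')
for n,(u,v) in dict(pot=(346,227),l1=(315,275),l2=(347,276),bowl=(199,203),dish=(282,249),cup=(336,140),soy=(278,139)).items():
    w=W[v-14:v+15,u-14:u+15].reshape(-1,3); zt=np.nanmax(np.where(np.hypot(*(w[:,:2]-W[v,u,:2]).T)<.03,w[:,2],np.nan)); s=w[(abs(w[:,2]-zt)<.008)&(np.hypot(*(w[:,:2]-W[v,u,:2]).T)<.04)]
    print(n,s.mean(0).round(3),(s.max(0)-s.min(0)).round(3),len(s))
# tray rim: points with z .015-.03 in region
w=W[175:285,165:255].reshape(-1,3);s=w[(w[:,2]>.018)&(w[:,2]<.03)]
r=cv2.minAreaRect((s[:,:2]*1000).astype(np.float32));print('tray',r,len(s))
# stand: base top
w=W[150:255,290:400].reshape(-1,3);s=w[(w[:,2]>.012)&(w[:,2]<.023)]
print('base',cv2.minAreaRect((s[:,:2]*1000).astype(np.float32)),len(s))
s=w[(w[:,2]>.03)&(w[:,2]<.038)];print('lip?',s.mean(0),len(s))
s=w[(w[:,2]>.12)];print('high');print(s.round(3)[::4].tolist())
E
python3 m.py
```

```text
pot [ 0.476 -0.186  0.081] [0.031 0.031 0.008] 85
l1 [ 0.341 -0.095  0.086] [0.044 0.044 0.008] 169
l2 [ 0.337 -0.185  0.086] [0.041 0.042 0.008] 159
bowl [0.544 0.241 0.035] [0.065 0.066 0.009] 120
dish [ 0.412 -0.002  0.021] [0.061 0.059 0.008] 131
cup [ 0.737 -0.165  0.075] [0.053 0.063 0.008] 61
soy [0.72  0.011 0.151] [0.026 0.024 0.008] 72
tray ((468.2520446777344, 211.4683837890625), (251.57077026367188, 173.05096435546875), 14.087133407592773) 795
base ((528.340087890625, -168.52725219726562), (256.29888916015625, 322.7863464355469), 75.44502258300781) 3680
lip? [ 0.5135101  -0.17502754  0.03421916] 331
high
[[0.668, -0.133, 0.159], [0.666, -0.13, 0.156], [0.665, -0.14, 0.159], [0.663, -0.13, 0.157], [0.662, -0.14, 0.162], [0.662, -0.15, 0.164], [0.662, -0.129, 0.148], [0.66, -0.137, 0.161], [0.659, -0.148, 0.163], [0.66, -0.159, 0.161], [0.658, -0.128, 0.153], [0.658, -0.138, 0.157], [0.658, -0.148, 0.159], [0.657, -0.158, 0.162], [0.658, -0.169, 0.16], [0.656, -0.128, 0.151], [0.656, -0.139, 0.152], [0.655, -0.149, 0.157], [0.654, -0.158, 0.162], [0.654, -0.169, 0.162], [0.
[... 4261 characters left out ...]
257, 0.123], [0.611, -0.266, 0.131], [0.609, -0.274, 0.14], [0.609, -0.284, 0.143], [0.608, -0.294, 0.146], [0.609, -0.255, 0.12], [0.608, -0.264, 0.127], [0.609, -0.275, 0.126], [0.607, -0.283, 0.138], [0.606, -0.292, 0.143], [0.607, -0.257, 0.121], [0.606, -0.273, 0.125], [0.605, -0.282, 0.13], [0.604, -0.291, 0.137], [0.604, -0.265, 0.122], [0.603, -0.278, 0.125], [0.603, -0.288, 0.128], [0.602, -0.297, 0.135], [0.597, -0.074, 0.132], [0.6, -0.288, 0.128], [0.6, -0.298, 0.131], [0.594, -0.074, 0.137], [0.598, -0.287, 0.122], [0.592, -0.064, 0.128], [0.591, -0.074, 0.138], [0.588, -0.066, 0.138], [0.588, -0.077, 0.138], [0.587, -0.069, 0.13], [0.585, -0.067, 0.124], [0.583, -0.077, 0.135]]
```

View pics/crop.png

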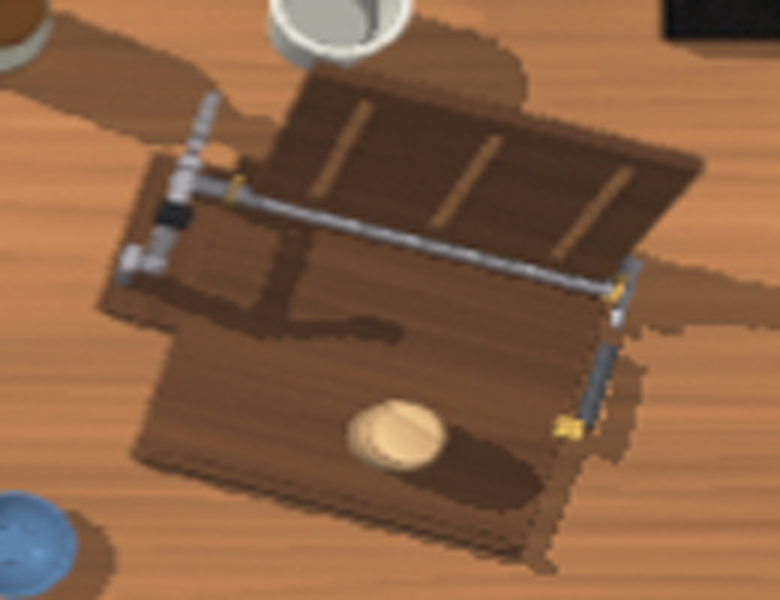

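Frame check: roller, top edge and pot are consistent with the stand at (0.5255, -0.182), yaw ≈ -0.27. The roller top is at 0.138 m as expected, the computed back_top is (0.643, -0.2145), which matches the depth, and the pot top at 0.081 m is right for 18 + 63 mm. The pot is at (0.476, -0.186). Tray centre is (0.468, 0.211).

move_arm(
  plan=[0,0,-0.13,0,0,0,0.0876,0,0,0,0.025,0.043,0,0.0876,0,0,0,0.025,0.043,0,0.0876,0,0,0,0.025,0.043,0,0.0876,0,0,0,0.025,0.043,0,0.0876,0,0,0,0.025,0.043,0,0.0876,0,0,0,0.025,0.043,0,0.0876,0,0,0,0.025,0.043,0,0.0876,0,0,0,0.025,0.043,0,0.0876,0,0,0,0.025,0.043,0,0.0876,0,0,0,0.025,0.043,0,0.0876,0,0,0,0.025,0.043,0,0.0876],
)

```text
time_s: 1.6
tool_pos: [0.4016, 0.091, 0.2178]
tcp_rot: [-3.141, -0.0, -0.269]
wrist_force: [1.9, -0.0, 0.0]
grip_width: 0.0875
finger_force: 0.0
```

move_arm(
  plan=[0,0,0,0.025,0.043,0,0.0876,0,0,0,0.025,0.043,0,0.0876,0,0,0,0.025,0.043,0,0.0876,0,0,0,0.025,0.043,0,0.0876,0,0,0,0,0,0,0.0876,0,0,0,0,0,0,0.0876],
)

```text
time_s: 2.35
tool_pos: [0.4518, -0.1, 0.2174]
tcp_rot: [3.141, 0.001, -0.271]
wrist_force: [0.0, -0.5, 0.3]
grip_width: 0.0879
finger_force: 0.0
```

```bash
cat > go.py <<'E'
import sys
from h import *
from scipy.spatial.transform import Rotation as R
def resid(t):
    o=arm.get_obs(); M=R.from_euler('xyz',o['tcp_rot']).as_matrix()
    print(o['time_s'],'pos',o['tool_pos'].round(4),'rpy',o['tcp_rot'].round(3),'F',o['wrist_force'].round(1),'w',round(o['grip_width'],4),'ff',round(o['finger_force'],1))
    print('q',o['qpos'].round(2),'tool shift',(M.T@(np.array(t)-o['tool_pos'])).round(4))
if __name__=='__main__': resid([float(a) for a in sys.argv[1:4]])
E
python3 go.py .476 -.186 .055
python3 - <<'E'
from h import *
p,d,c,o=grab('wrist'); save(p,'pics/w1.png')
E
```

```text
2.35 pos [ 0.4518 -0.1     0.2174] rpy [ 3.141e+00  1.000e-03 -2.710e-01] F [ 0.  -0.5  0.3] w 0.0879 ff 0.0
q [ 0.21  0.   -0.43 -0.   -1.13  1.09] tool shift [0.0465 0.0764 0.1624]
```

View pics/w1.png

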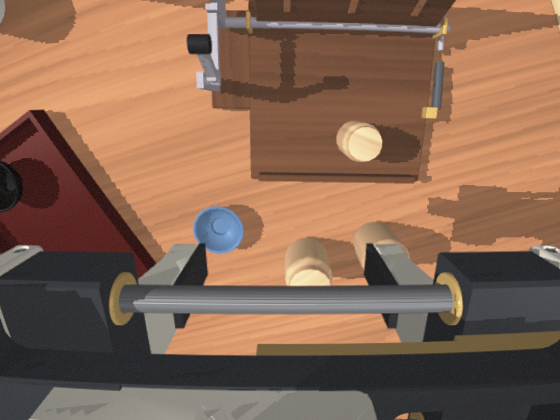

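The wrist view, aligned with the stand: pot top at (364,143), roller at (199,44), dish at (218,228), tray at left. I'll measure the pot and the roller once more from here.

```bash
python3 - <<'E'
from h import *
from scipy.spatial.transform import Rotation as R
z=np.load('pics/wrist.npz');d=z['d'];c=viewer.calibration('wrist');o=arm.get_obs()
T=np.eye(4);T[:3,:3]=R.from_euler('xyz',o['tcp_rot']).as_matrix();T[:3,3]=o['tool_pos'];T=T@np.array(c['tool_from_camera'])
W=cloud(d,c,T)
w=W[115:165,330:390].reshape(-1,3);s=w[w[:,2]>.076];print('pot',(s.max(0)+s.min(0))/2,np.ptp(s,0),len(s))
w=W[30:58,185:215].reshape(-1,3);s=w[w[:,2]>.134];print('roller',(s.max(0)+s.min(0))/2,np.median(s,0),np.ptp(s,0),len(s))
for u,v in((262,179),(410,181),(440,27),(250,21)):print(W[v,u].round(3))
E
```

```text
pot [ 0.47654944 -0.18552502  0.07962159] [0.03245446 0.03261378 0.00707461] 930
roller [ 0.59017349 -0.07208097  0.13662923] [ 0.59030656 -0.07237797  0.13650639] [0.01591732 0.0180392  0.00518628] 401
[ 0.461 -0.075  0.036]
[ 0.414 -0.237  0.035]
[ 0.565 -0.294  0.036]
[ 0.618 -0.109  0.039]
```

move_arm(
  plan=[0,0,0,0.016,0.0255,0,0.0876,0,0,0,0.0155,0.0255,0,0.0876,0,0,0,0.0155,0.0255,0,0.0876,0,0,0,0,0,0.03,0.0876,0,0,0,0,0,0.04,0.0876,0,0,0,0,0,0.04,0.0876,0,0,0,0,0,0.03,0.0876,0,0,0,0,0,0.022,0.0876,0,0,0,0,0,0,0.0876,0,0,0,0,0,0,0.03,0,0,0,0,0,0,0.03,0,0,0,0,0,0,0.03],
  squeeze=12,
)

```text
time_s: 3.9
tool_pos: [0.4777, -0.1861, 0.0566]
tcp_rot: [-3.141, -0.002, -0.27]
wrist_force: [0.1, 0.4, -0.3]
grip_width: 0.063
finger_force: 0.0
```

move_arm(
  plan=[0,0,0,0,0,0,0.03,0,0,0,0,0,0,0.03,0,0,0,0,0,-0.01,0.03],
)

```text
time_s: 4.28
tool_pos: [0.4765, -0.1862, 0.0655]
tcp_rot: [3.141, 0.002, -0.27]
wrist_force: [0.1, -0.3, 0.1]
grip_width: 0.0338
finger_force: 0.0
```

```bash
python3 go.py .4125 .197 .16
```

```text
4.275 pos [ 0.4765 -0.1862  0.0655] rpy [ 3.141e+00  2.000e-03 -2.700e-01] F [ 0.1 -0.3  0.1] w 0.0338 ff 0.0
q [ 0.01  0.25 -0.54 -0.   -0.78  1.29] tool shift [-0.1641 -0.3522 -0.0943]
```

The opening is 34 mm with no force, so the pot isn't held as expected. Looking.

```bash
python3 - <<'E'
from h import *
p,d,c,o=grab('scene'); 
save(cv2.resize(p[180:320,150:330],None,fx=4,fy=4,interpolation=cv2.INTER_CUBIC),'pics/s2.png')
print(o['grip_width'],o['finger_force'])
E
```

```text
0.03383493450359364 0.0
```

View pics/s2.png

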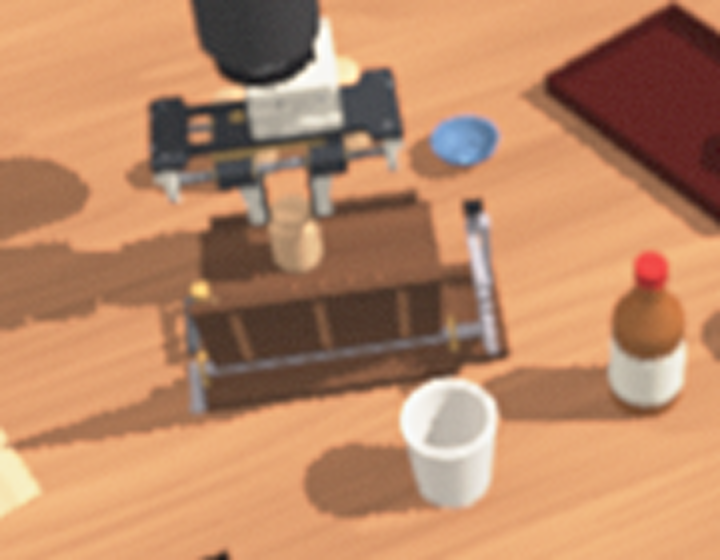

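Reading the size again, the pot is 40 mm wide up to 46 mm height and narrower above. I lifted before the fingers had closed, so they slid up to the neck. The pot still stands on the base at crop (297,240). I'll open, lower and close fully.

move_arm(
  plan=[0,0,0,0,0,0,0.065,0,0,0,0,0,0,0.065,0,0,0,0,0,0,0.065,0,0,0,0,0,0,0.065,0,0,0,0,0,0.016,0.065,0,0,0,0,0,0,0.03,0,0,0,0,0,0,0.03,0,0,0,0,0,0,0.03,0,0,0,0,0,0,0.03,0,0,0,0,0,0,0.03,0,0,0,0,0,0,0.03],
  squeeze=15,
)

```text
time_s: 5.7
tool_pos: [0.4775, -0.1863, 0.0502]
tcp_rot: [3.142, -0.001, -0.27]
wrist_force: [-0.9, -0.7, 4.0]
grip_width: 0.0387
finger_force: 15.0
```

```bash
python3 go.py .4125 .197 .16
```

```text
5.7 pos [ 0.4775 -0.1863  0.0502] rpy [ 3.142e+00 -1.000e-03 -2.700e-01] F [-0.9 -0.7  4. ] w 0.0387 ff 15.0
q [ 0.01  0.27 -0.56  0.   -0.74  1.29] tool shift [-0.1647 -0.3521 -0.11  ]
```

move_arm(
  plan=[0,0,0,0,0,-0.03,0.03,0,0,0,0,0,-0.04,0.03,0,0,0,0,0,-0.04,0.03,0,0,0,-0.0175,-0.0395,0,0.03,0,0,0,-0.0175,-0.0395,0,0.03,0,0,0,-0.0175,-0.0395,0,0.03,0,0,0,-0.0175,-0.0395,0,0.03,0,0,0,-0.0175,-0.0395,0,0.03,0,0,0,-0.0175,-0.0395,0,0.03,0,0,0,-0.0175,-0.0395,0,0.03,0,0,0,-0.0175,-0.0395,0,0.03,0,0,0,-0.0175,-0.0395,0,0.03],
)

```text
time_s: 7.2
tool_pos: [0.4194, 0.1998, 0.1596]
tcp_rot: [3.142, 0.0, -0.27]
wrist_force: [0.8, -0.2, -0.2]
grip_width: 0.0385
finger_force: 15.0
```

move_arm(
  plan=[0,0,0,0,0,0,0.03,0,0,0,0,0,0,0.03],
)

```text
time_s: 7.45
tool_pos: [0.4196, 0.1982, 0.1594]
tcp_rot: [3.141, 0.001, -0.269]
wrist_force: [-0.2, -0.2, -0.3]
grip_width: 0.0386
finger_force: 15.0
```

```bash
python3 go.py .4195 .199 .039
python3 - <<'E'
from h import *
p,d,c,o=grab('scene'); 
save(cv2.resize(p[130:320,170:410],None,fx=3,fy=3,interpolation=cv2.INTER_CUBIC),'pics/s3.png')
E
```

```text
7.45 pos [0.4196 0.1982 0.1594] rpy [ 3.141e+00  1.000e-03 -2.690e-01] F [-0.2 -0.2 -0.3] w 0.0386 ff 15.0
q [ 0.87  0.06 -0.52 -0.   -0.99  0.43] tool shift [-0.0002 -0.0008  0.1204]
```

View pics/s3.png

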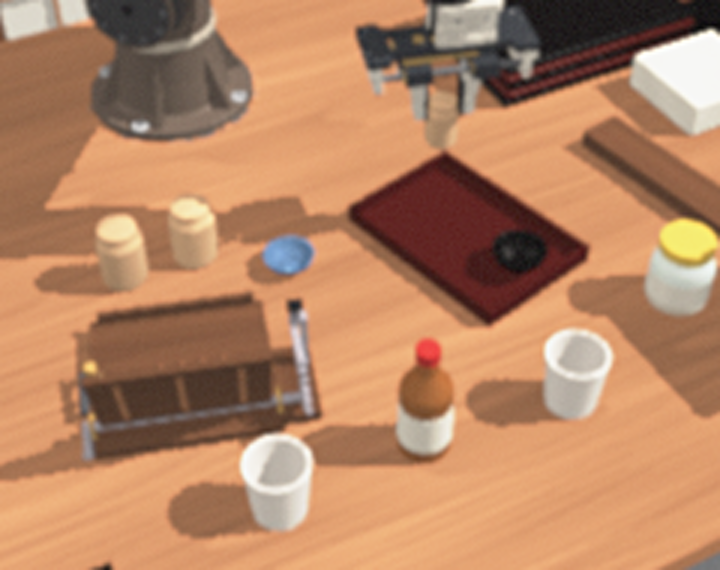

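The pot is held upright between the fingers at crop (442,125), the stand's base is clear, and the bystanders are in place. Lowering.

move_arm(
  plan=[0,0,0,0,0,0.03,0.03,0,0,0,0,0,0.035,0.03,0,0,0,0,0,0.03,0.03,0,0,0,0,0,0.015,0.03,0,0,0,0,0,0.006,0.03,0,0,0,0,0,0.003,0.03,0,0,0,0,0,0.001,0.03,0,0,0,0,0,0,0.03],
)

```text
time_s: 8.5
tool_pos: [0.4204, 0.1987, 0.0402]
tcp_rot: [-3.141, -0.0, -0.27]
wrist_force: [0.5, 0.3, -0.5]
grip_width: 0.0387
finger_force: 15.0
```

move_arm(
  plan=[0,0,0,0,0,0.001,0.03,0,0,0,0,0,0.001,0.03,0,0,0,0,0,0,0.03],
)

```text
time_s: 8.88
tool_pos: [0.4203, 0.1986, 0.0381]
tcp_rot: [-3.141, -0.0, -0.269]
wrist_force: [-0.8, -0.2, 4.9]
grip_width: 0.0388
finger_force: 15.0
```

The pot has touched down at the expected height. Releasing and retreating upwards, then to behind the catch roller with closed fingers.

move_arm(
  plan=[0,0,0,0,0,0,0.065,0,0,0,0,0,0,0.065,0,0,0,0,0,0,0.065,0,0,0,0,0,0,0.065,0,0,0,0,0,0,0.065,0,0,0,0,0,-0.03,0.065,0,0,0,0,0,-0.05,0.065,0,0,0,0,0,-0.05,0.065,0,0,0,0,0,-0.05,0],
)

```text
time_s: 10.0
tool_pos: [0.4199, 0.1983, 0.2195]
tcp_rot: [-3.141, -0.0, -0.27]
wrist_force: [1.1, 0.7, -1.4]
grip_width: 0.0595
finger_force: 0.0
```

move_arm(
  plan=[0,0,0,0.033,0.027,0,0,0,0,0,0.033,0.027,0,0,0,0,0,0.033,0.027,0,0,0,0,0,0.033,0.027,0,0,0,0,0,0.033,0.027,0,0,0,0,0,0.033,0.027,0,0,0,0,0,0.033,0.027,0,0,0,0,0,0.033,0.027,0,0,0,0,0,0,0,0,0,0,0,0,0,0,0,0],
)

```text
time_s: 11.25
tool_pos: [0.6166, -0.0802, 0.2173]
tcp_rot: [3.141, 0.001, -0.271]
wrist_force: [0.2, 0.4, 0.4]
grip_width: 0.0004
finger_force: 0.0
```

```bash
python3 go.py .6175 -.080 .141
python3 - <<'E'
from h import *
p,d,c,o=grab('top'); T=np.linalg.inv(c['extrinsics']);W=cloud(d,c,T)
w=W[215:285,170:250].reshape(-1,3);s=w[w[:,2]>.045];print('pot',((s.max(0)+s.min(0))/2).round(3),s[:,2].max(),len(s))
E
```

```text
11.25 pos [ 0.6166 -0.0802  0.2173] rpy [ 3.141e+00  1.000e-03 -2.710e-01] F [0.2 0.4 0.4] w 0.0004 ff 0.0
q [ 0.18  0.27 -0.11 -0.   -1.19  1.12] tool shift [ 0.0009 -0.0004  0.0763]
pot [0.429 0.086 0.689] 0.7423740048941958 5548
```

move_arm(
  plan=[0,0,0,0,0,0.03,0,0,0,0,0,0,0.03,0,0,0,0,0,0,0.016,0,0,0,0,-0.008,0,0,0,0,0,0,-0.008,0,0,0,0,0,0,-0.008,0,0,0,0,0,0,-0.008,0,0,0,0,0,0,-0.008,0,0,0],
)

```text
time_s: 12.3
tool_pos: [0.578, -0.0692, 0.1422]
tcp_rot: [-3.141, -0.001, -0.27]
wrist_force: [-0.2, -0.0, -0.5]
grip_width: 0.0006
finger_force: 0.0
```

move_arm(
  plan=[0,0,0,-0.008,0,0,0,0,0,0,-0.008,0,0,0,0,0,0,-0.004,0,0,0,0,0,0,0,0,0,0],
)

```text
time_s: 12.8
tool_pos: [0.559, -0.064, 0.1419]
tcp_rot: [-3.142, -0.0, -0.27]
wrist_force: [0.6, 0.3, -0.7]
grip_width: 0.0003
finger_force: 0.0
```

move_arm(
  plan=[0,0,0,-0.004,0,0,0,0,0,0,-0.003,0,0,0,0,0,0,0,0,0,0],
)

```text
time_s: 13.18
tool_pos: [0.5522, -0.0622, 0.1417]
tcp_rot: [3.142, 0.0, -0.27]
wrist_force: [0.0, 0.6, 0.5]
grip_width: 0.0009
finger_force: 0.0
```

```bash
python3 go.py .556 -.063 .141
python3 - <<'E'
from h import *
p,d,c,o=grab('scene')
save(cv2.resize(p[160:320,170:350],None,fx=4,fy=3.7,interpolation=cv2.INTER_CUBIC),'pics/s4.png')
E
```

```text
13.175 pos [ 0.5522 -0.0622  0.1417] rpy [ 3.142  0.    -0.27 ] F [0.  0.6 0.5] w 0.0009 ff 0.0
q [ 0.24  0.23 -0.36 -0.   -0.98  1.06] tool shift [ 0.0039 -0.0002  0.0007]
```

View pics/s4.png

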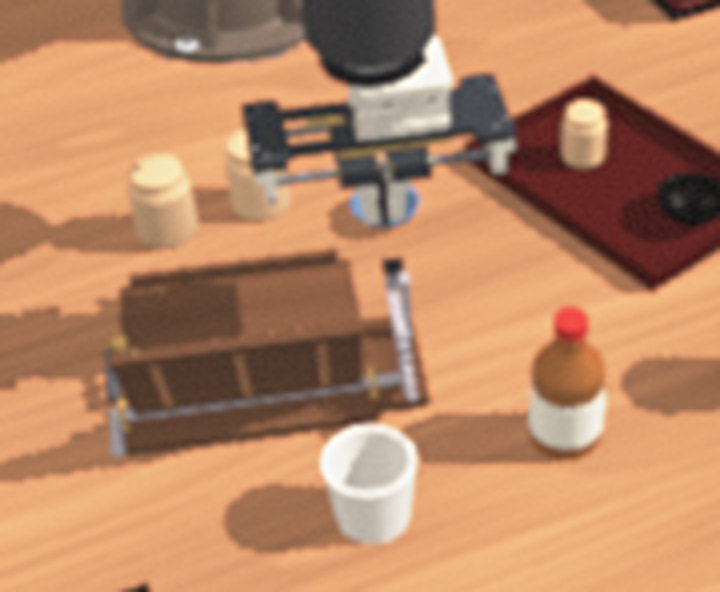

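The pot stands upright on the tray floor at crop (583,130), but the roller still appears at crop (393,265). I'll check by projection whether the catch moved.

```bash
python3 - <<'E'
from h import *
c=viewer.calibration('scene');E=np.array(c['extrinsics'])
def pr(P): return cv2.projectPoints(np.array(P,float).reshape(-1,3),cv2.Rodrigues(E[:3,:3])[0],E[:3,3],np.array(c['mtx']),np.array(c['D']))[0].reshape(-1,2)
a=-.275;X=np.array([np.cos(a),np.sin(a),0]);Y=np.array([-X[1],X[0],0]);O=np.array([.5255,-.182,0])
P=lambda x,y,z:O+X*x+Y*y+[0,0,z]
q=pr([P(.0326,.124,.130),P(-.015,.124,.129),P(.01,.124,.083),[.552,-.062,.123],[.552,-.062,.1417]])
print((q-[170,160])*[4,3.7])
z=np.load('pics/scene.npz');T=np.linalg.inv(E);W=cloud(z['d'],c,T)
for v in range(228,246,2):print([W[v,u].round(3).tolist() for u in (266,268,270)])
p,d,c,o=grab('wrist');np.save('pics/wq.npy',o['tcp_rot']);save(p,'pics/w2.png')
E
```

```text
[[392.01129588 261.527434  ]
 [382.65061131 223.2937176 ]
 [390.07595865 281.15630254]
 [382.88751463 234.87094877]
 [381.78178005 219.14874504]]
[[0.454, -0.022, -0.004], [0.46, -0.017, -0.001], [0.459, -0.009, -0.005]]
[[0.589, -0.078, 0.135], [0.593, -0.072, 0.136], [0.472, -0.015, -0.002]]
[[0.596, -0.081, 0.133], [0.596, -0.074, 0.13], [0.599, -0.069, 0.131]]
[[0.594, -0.08, 0.123], [0.589, -0.071, 0.114], [0.571, -0.057, 0.09]]
[[0.579, -0.075, 0.097], [0.583, -0.07, 0.099], [0.578, -0.06, 0.089]]
[[0.572, -0.072, 0.08], [0.579, -0.069, 0.085], [0.58, -0.062, 0.082]]
[[0.508, -0.047, -0.003], [0.586, -0.072, 0.084], [0.58, -0.062, 0.073]]
[[0.517, -0.051, -0.002], [0.592, -0.075, 0.082], [0.58, -0.063, 0.064]]
[[0.528, -0.056, 0.0], [0.599, -0.078, 0.08], [0.573, -0.06, 0.046]]
```

View pics/w2.png

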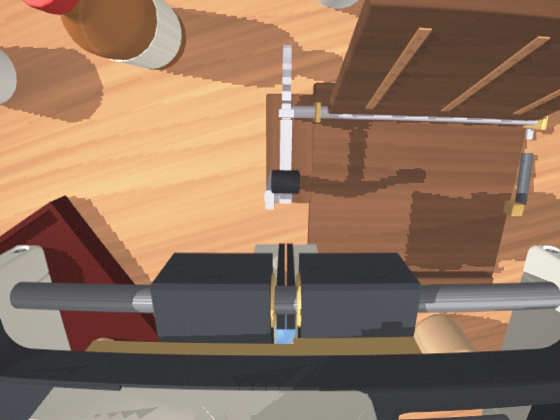

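The roller is at (285,181), still engaged, so the finger passed it without moving it. I'll rise, go back behind it, come in lower and push in stages, tracking the roller numerically with the wrist depth.

move_arm(
  plan=[0,0,0,0,0,-0.04,0,0,0,0,0,0,-0.04,0,0,0,0,0.03,0,0,0,0,0,0,0.04,0,0,0,0,0,0,0,0,0,0,0,0,0,0,0,0.03,0,0,0,0,0,0,0.03,0,0,0,0,0,0,0.02,0,0,0,0,0,0,0.01,0,0,0,0,0,0,0,0],
)

```text
time_s: 14.52
tool_pos: [0.6195, -0.0809, 0.1315]
tcp_rot: [3.141, 0.001, -0.27]
wrist_force: [0.5, 0.8, 0.8]
grip_width: 0.0005
finger_force: 0.0
```

```bash
cat > roll.py <<'E'
from h import *
from scipy.spatial.transform import Rotation as R
from go import resid
resid([.6175,-.08,.13])
a=-.275;X=np.array([np.cos(a),np.sin(a),0]);Y=np.array([-X[1],X[0],0]);O=np.array([.5255,-.182,0])
o=arm.get_obs();print('TCP stand',((o['tool_pos']-O)@np.c_[X,Y,[0,0,1]]).round(4))
for n in('wrist','scene','top'):
    p,d,c,_=grab(n)
    if n=='wrist':
        T=np.eye(4);T[:3,:3]=R.from_euler('xyz',o['tcp_rot']).as_matrix();T[:3,3]=o['tool_pos'];T=T@np.array(c['tool_from_camera'])
    else: T=np.linalg.inv(c['extrinsics'])
    S=(cloud(d,c,T)-O)@np.c_[X,Y,[0,0,1]]
    m=(S[...,0]>-.06)&(S[...,0]<.09)&(S[...,1]>.1)&(S[...,1]<.15)&(S[...,2]>.1)&(S[...,2]<.15)
    k=m&(p.max(-1)<60)
    print(n,m.sum(),k.sum(),S[k].mean(0).round(3) if k.any() else '','all',S[m].mean(0).round(3) if m.any() else '', S[m].min(0).round(3) if m.any() else '',S[m].max(0).round(3) if m.any() else '')
E
python3 roll.py
```

```text
14.525 pos [ 0.6195 -0.0809  0.1315] rpy [ 3.141e+00  1.000e-03 -2.700e-01] F [0.5 0.8 0.8] w 0.0005 ff 0.0
q [ 0.18  0.34 -0.22  0.   -1.01  1.12] tool shift [-0.0021 -0.0003  0.0015]
TCP stand [0.063  0.1228 0.1315]
wrist 255 65 [0.072 0.123 0.145] all [0.074 0.123 0.147] [0.04  0.107 0.128] [0.076 0.139 0.15 ]
scene 22 0  all [0.076 0.119 0.146] [0.073 0.106 0.14 ] [0.078 0.136 0.15 ]
top 51 25 [0.032 0.123 0.136] all [0.028 0.124 0.127] [0.014 0.116 0.101] [0.04  0.132 0.139]
```

```bash
python3 - <<'E'
from h import *
a=-.275;X=np.array([np.cos(a),np.sin(a),0]);Y=np.array([-X[1],X[0],0]);O=np.array([.5255,-.182,0])
z=np.load('pics/scene.npz');c=viewer.calibration('scene')
S=(cloud(z['d'],c,np.linalg.inv(c['extrinsics']))-O)@np.c_[X,Y,[0,0,1]]
m=(S[...,0]>.04)&(S[...,0]<.1)&(S[...,1]>.08)&(S[...,1]<.17)&(S[...,2]>.06)&(S[...,2]<.21)
v,u=np.nonzero(m)
for r in np.unique(v):
    s=S[r,u[v==r]];print(r,u[v==r].min(),u[v==r].max(),'y',s[:,1].min().round(3),s[:,1].max().round(3),'x',np.median(s[:,0]).round(3),'z',np.median(s[:,2]).round(3))
save(cv2.resize(z['p'][190:270,225:325],None,fx=7,fy=7,interpolation=cv2.INTER_CUBIC),'pics/s5.png')
E
```

```text
220 269 269 y 0.126 0.126 x 0.061 z 0.203
221 256 269 y 0.088 0.126 x 0.06 z 0.201
222 269 269 y 0.126 0.126 x 0.058 z 0.192
226 269 270 y 0.124 0.126 x 0.071 z 0.187
227 269 271 y 0.123 0.128 x 0.074 z 0.187
228 269 271 y 0.122 0.128 x 0.076 z 0.184
229 269 275 y 0.122 0.14 x 0.076 z 0.18
230 263 275 y 0.104 0.14 x 0.076 z 0.176
231 263 275 y 0.104 0.14 x 0.076 z 0.173
232 263 274 y 0.104 0.136 x 0.076 z 0.168
233 263 274 y 0.104 0.137 x 0.075 z 0.164
234 264 274 y 0.107 0.137 x 0.075 z 0.158
235 264 274 y 0.107 0.136 x 0.076 z 0.157
236 264 274 y 0.106 0.136 x 0.077 z 0.152
237 264 274 y 0.106 0.136 x 0.076 z 0.147
238 264 271 y 0.106 0.127 x 0.077 z 0.145
239 265 265 y 0.109 0.109 x 0.076 z 0.142
244 268 269 y 0.12 0.123 x 0.043 z 0.081
245 268 269 y 0.12 0.123 x 0.046 z 0.08
246 268 270 y 0.119 0.125 x 0.05 z 0.079
247 268 270 y 0.118 0.124 x 0.055 z 0.081
248 268 270 y 0.118 0.124 x 0.061 z 0.082
249 268 270 y 0.117 0.123 x 0.063 z 0.079
250 269 271 y 0.119 0.125 x 0.07 z 0.083
251 269 271 y 0.119 0.125 x 0.073 z 0.082
252 269 271 y 0.118 0.124 x 0.074 z 0.078
253 269 271 y 0.118 0.123 x 0.082 z 0.081
254 269 271 y 0.118 0.123 x 0.084 z 0.08
255 270 271 y 0.12 0.123 x 0.082 z 0.073
256 270 271 y 0.119 0.122 x 0.09 z 0.077
257 270 271 y 0.118 0.121 x 0.095 z 0.079
258 270 271 y 0.118 0.121 x 0.095 z 0.073
259 258 272 y 0.081 0.124 x 0.094 z 0.068
260 258 259 y 0.081 0.084 x 0.095 z 0.073
261 258 259 y 0.081 0.084 x 0.091 z 0.064
```

View pics/s5.png

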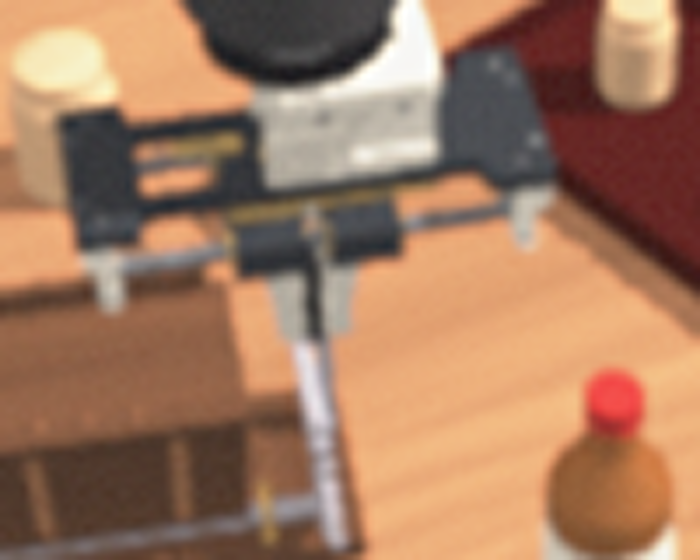

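The close-up shows what happened. The fingertips end at z ≈ 0.140 with the TCP at 0.1315, so they sit about 9 mm behind the TCP rather than 19 mm ahead. That also explains the first grip on the neck, and means I passed over the roller. I'll go about 20 mm deeper and push.

move_arm(
  plan=[0,0,0,0,0,0.01,0,0,0,0,0,0,0.011,0,0,0,0,0,0,0,0,0,0,0,-0.007,0,0,0,0,0,0,-0.007,0,0,0,0,0,0,-0.007,0,0,0,0,0,0,-0.007,0,0,0,0,0,0,0,0,0,0],
)

```text
time_s: 15.68
tool_pos: [0.5921, -0.0731, 0.1109]
tcp_rot: [-3.141, 0.0, -0.27]
wrist_force: [1.2, 0.0, 0.1]
grip_width: 0.0005
finger_force: 0.1
```

move_arm(
  plan=[0,0,0,-0.007,0,0,0,0,0,0,-0.007,0,0,0,0,0,0,-0.006,0,0,0,0,0,0,-0.005,0,0,0,0,0,0,0,0,0,0],
)

```text
time_s: 16.3
tool_pos: [0.568, -0.0667, 0.1106]
tcp_rot: [3.141, 0.001, -0.27]
wrist_force: [0.8, 0.1, 0.3]
grip_width: 0.0008
finger_force: 0.0
```

```bash
python3 roll.py
```

```text
16.3 pos [ 0.568  -0.0667  0.1106] rpy [ 3.141e+00  1.000e-03 -2.700e-01] F [0.8 0.1 0.3] w 0.0008 ff 0.0
q [ 0.22  0.28 -0.36 -0.   -0.93  1.08] tool shift [ 0.0513 -0.0004 -0.0195]
TCP stand [0.0096 0.1225 0.1106]
wrist 1513 280 [0.02  0.122 0.137] all [0.028 0.123 0.126] [-0.002  0.106  0.1  ] [0.053 0.138 0.15 ]
scene 83 0  all [0.025 0.121 0.133] [0.011 0.104 0.105] [0.054 0.139 0.15 ]
top 1 0  all [-0.015  0.119  0.134] [-0.015  0.119  0.134] [-0.015  0.119  0.134]
```

move_arm(
  plan=[0,0,0,-0.004,0,0,0,0,0,0,-0.003,0,0,0,0,0,0,0,0,0,0],
)

```text
time_s: 16.82
tool_pos: [0.5619, -0.0648, 0.1109]
tcp_rot: [-3.141, -0.0, -0.27]
wrist_force: [1.9, 0.6, -0.7]
grip_width: 0.0005
finger_force: 0.4
```

move_arm(
  plan=[0,0,0,0.005,0,0,0,0,0,0,0.005,0,0,0,0,0,0,0,0,-0.04,0,0,0,0,0,0,-0.05,0,0,0,0,0,0,-0.02,0],
)

```text
time_s: 17.45
tool_pos: [0.5732, -0.0677, 0.2239]
tcp_rot: [-3.14, -0.004, -0.27]
wrist_force: [-0.4, 0.5, -0.4]
grip_width: 0.0008
finger_force: 0.0
```

```bash
python3 roll.py
```

```text
17.45 pos [ 0.5732 -0.0677  0.2239] rpy [-3.14  -0.004 -0.27 ] F [-0.4  0.5 -0.4] w 0.0008 ff 0.0
q [ 0.22  0.19 -0.2   0.   -1.17  1.08] tool shift [0.0456 0.0002 0.0941]
TCP stand [0.0148 0.123  0.2239]
wrist 683 110 [-0.012  0.123  0.134] all [0.005 0.123 0.124] [-0.02   0.115  0.1  ] [0.048 0.131 0.137]
scene 50 3 [-0.01   0.121  0.131] all [0.004 0.121 0.12 ] [-0.016  0.114  0.101] [0.05  0.128 0.134]
top 38 22 [-0.015  0.123  0.135] all [-0.013  0.124  0.131] [-0.021  0.117  0.108] [0.001 0.132 0.139]
```

The roller is now at stand x ≈ -14 mm, z 0.13, so the catch is tipped fully over and stays. Next I go behind the back's top edge.

move_arm(
  plan=[0,0,0,0.028,0.0265,0,0,0,0,0,0.028,0.0265,0,0,0,0,0,0.028,0.0265,0,0,0,0,0,0.028,0.0265,0,0,0,0,0,0.028,0.0265,0,0,0,0,0,0,0,0,0,0,0,0,0,0,0.03,0,0,0,0,0,0,0.03,0,0,0,0,0,0,0.03,0,0,0,0,0,0,0.003,0,0,0,0,0,0,0,0],
)

```text
time_s: 18.98
tool_pos: [0.6714, -0.2324, 0.1281]
tcp_rot: [3.141, 0.0, -0.269]
wrist_force: [-0.3, 0.4, -0.1]
grip_width: 0.0004
finger_force: 0.0
```

move_arm(
  plan=[0,0,0,-0.01,0,0,0,0,0,0,-0.01,0,0,0,0,0,0,-0.01,0,0,0,0,0,0,-0.01,0,0,0,0,0,0,-0.01,0,0,0],
)

```text
time_s: 19.6
tool_pos: [0.6251, -0.2195, 0.1306]
tcp_rot: [-3.141, -0.007, -0.269]
wrist_force: [4.7, -0.5, 4.4]
grip_width: 0.0008
finger_force: 2.2
```

```bash
python3 roll.py
```

```text
19.6 pos [ 0.6251 -0.2195  0.1306] rpy [-3.141 -0.007 -0.269] F [ 4.7 -0.5  4.4] w 0.0008 ff 2.2
q [-0.04  0.4  -0.14  0.   -1.03  1.34] tool shift [-0.0445 -0.1325  0.0004]
TCP stand [ 0.1061 -0.0091  0.1306]
wrist 384 0  all [0.039 0.12  0.119] [0.022 0.117 0.1  ] [0.048 0.127 0.13 ]
scene 49 4 [-0.01   0.123  0.131] all [0.004 0.121 0.121] [-0.014  0.114  0.101] [0.05  0.128 0.135]
top 0 0  all
```

The back is yielding at about 5 N. Continuing.

move_arm(
  plan=[0,0,0,-0.01,0,0,0,0,0,0,-0.01,0,0,0,0,0,0,-0.01,0,0,0,0,0,0,-0.01,0,0,0,0,0,0,-0.01,0,0,0,0,0,0,-0.01,0,0,0],
)

```text
time_s: 20.5
tool_pos: [0.564, -0.2031, 0.1274]
tcp_rot: [3.141, 0.001, -0.27]
wrist_force: [1.9, -0.3, -0.7]
grip_width: 0.0006
finger_force: 0.5
```

move_arm(
  plan=[0,0,0,-0.01,0,0,0,0,0,0,-0.01,0,0,0,0,0,0,-0.01,0,0,0,0,0,0,-0.01,0,0,0,0,0,0,0,0,0,0,0,0,0,0,0,0,0],
)

```text
time_s: 21.25
tool_pos: [0.527, -0.1926, 0.1279]
tcp_rot: [3.142, -0.0, -0.27]
wrist_force: [0.5, 0.5, 0.3]
grip_width: 0.0
finger_force: 0.0
```

```bash
cat > st.py <<'E'
from h import *
from go import resid
resid([.5,-.2,.2])
a=-.275;X=np.array([np.cos(a),np.sin(a),0]);Y=np.array([-X[1],X[0],0]);O=np.array([.5255,-.182,0])
for n in('scene','top'):
    p,d,c,_=grab(n); W=cloud(d,c,np.linalg.inv(c['extrinsics'])); S=(W-O)@np.c_[X,Y,[0,0,1]]
    for y0 in(-.075,.075):
        m=(abs(S[...,1]-y0)<.01)&(S[...,0]>-.12)&(S[...,0]<.16)
        print(n,y0,[(x,np.median(S[...,2][m&(abs(S[...,0]-x)<.006)]).round(3)) for x in(-.08,-.06,-.04,-.02,0,.02,.04,.06,.08,.1,.12) if (m&(abs(S[...,0]-x)<.006)).any()])
    m=(abs(S[...,1]-.124)<.02)&(abs(S[...,0])<.05)&(S[...,2]>.12)&(S[...,2]<.145)&(p.max(-1)<60);print('roller',S[m].mean(0).round(3) if m.any() else '')
    q=W-[.4195,.199,0];m=(np.hypot(q[...,0],q[...,1])<.04)&(q[...,2]>.05)&(q[...,2]<.09)
    print('pot',((q[m].max(0)+q[m].min(0))/2).round(3),np.ptp(q[m],0).round(3),q[m][:,2].max().round(3),m.sum())
E
python3 st.py
```

```text
21.25 pos [ 0.527  -0.1926  0.1279] rpy [ 3.142 -0.    -0.27 ] F [0.5 0.5 0.3] w 0.0 ff 0.0
q [-0.    0.25 -0.37  0.   -0.96  1.3 ] tool shift [-0.024   0.0143 -0.0721]
scene -0.075 [(-0.08, np.float64(0.028)), (-0.06, np.float64(0.032)), (-0.04, np.float64(0.033)), (-0.02, np.float64(0.215)), (0, np.float64(0.036)), (0.02, np.float64(0.035)), (0.04, np.float64(0.216)), (0.06, np.float64(0.031)), (0.08, np.float64(0.018)), (0.1, np.float64(-0.001)), (0.12, np.float64(-0.003))]
scene 0.075 [(-0.08, np.float64(0.023)), (-0.06, np.float64(0.032)), (-0.04, np.float64(0.032)), (-0.02, np.float64(0.243)), (0, np.float64(0.55)), (0.02, np.float64(0.525)), (0.04, np.float64(0.228)), (0.06, np.float64(0.031)), (0.08, np.float64(0.017)), (0.1, np.float64(0.01)), (0.12, np.float64(-0.752))]
roller [-0.009  0.123  0.132]
pot [ 0.006 -0.004  0.06 ] [0.038 0.036 0.019] 0.069 72
top -0.075 [(-0.08, np.float64(0.019)), (-0.06, np.float64(0.036)), (-0.04, np.float64(0.036)), (-0.02, np.float64(0.22))]
top 0.075 [(-0.08, np.float64(0.019)), (-0.06, np.float64(0.536)), (-0.04, np.float64(0.557)), (-0.02, np.float64(0.561)), (0, np.float64(0.558)), (0.02, np.float64(0.544))]
roller 
pot [ 0.001 -0.002  0.062] [0.037 0.038 0.023] 0.073 153
```

The back lies level at z ≈ 0.035 m, the roller is tipped and the pot top is at 0.07 m. I'll retreat upwards and verify with an unobstructed view.

move_arm(
  plan=[0,0,0,0,0,-0.04,0,0,0,0,0,0,-0.05,0,0,0,0,0,0,-0.03,0,0,0,0,-0.03,-0.05,0,0,0,0,0,-0.03,-0.05,0,0,0,0,0,-0.03,-0.05,0,0,0,0,0,-0.03,-0.05,0,0,0,0,0,-0.03,-0.05,0,0,0,0,0,-0.03,-0.05,0,0,0,0,0,-0.03,-0.05,0,0,0,0,0,-0.03,-0.05,0,0,0,0,0,0,0,0,0],
)

```text
time_s: 22.85
tool_pos: [0.4013, 0.2603, 0.2476]
tcp_rot: [3.142, 0.0, -0.265]
wrist_force: [-0.3, 0.2, 0.3]
grip_width: 0.0005
finger_force: 0.0
```

```bash
python3 st.py; python3 - <<'E'
from h import *
a=-.275;X=np.array([np.cos(a),np.sin(a),0]);Y=np.array([-X[1],X[0],0]);O=np.array([.5255,-.182,0])
for n in('top','scene'):
    z=np.load(f'pics/{n}.npz');c=viewer.calibration(n);S=(cloud(z['d'],c,np.linalg.inv(c['extrinsics']))-O)@np.c_[X,Y,[0,0,1]]
    m=(abs(S[...,1])<.08)&(S[...,0]>-.06)&(S[...,0]<.05)&(S[...,2]<.1);s=S[m];print(n,np.linalg.lstsq(np.c_[s[:,:2],np.ones(len(s))],s[:,2],rcond=None)[0].round(3),len(s))
    if n=='top': save(np.vstack([z['p'],])[60:300,60:480].repeat(1,0),'pics/end.png')
E
```

```text
22.85 pos [0.4013 0.2603 0.2476] rpy [ 3.142  0.    -0.265] F [-0.3  0.2  0.3] w 0.0005 ff 0.0
q [ 0.99  0.01 -0.36 -0.   -1.2   0.32] tool shift [0.216  0.4183 0.0476]
scene -0.075 [(-0.08, np.float64(0.026)), (-0.06, np.float64(0.032)), (-0.04, np.float64(0.033)), (-0.02, np.float64(0.033)), (0, np.float64(0.032)), (0.02, np.float64(0.034)), (0.04, np.float64(0.033)), (0.06, np.float64(0.032)), (0.08, np.float64(0.017)), (0.1, np.float64(-0.001)), (0.12, np.float64(-0.003))]
scene 0.075 [(-0.08, np.float64(0.026)), (-0.06, np.float64(0.033)), (-0.04, np.float64(0.033)), (-0.02, np.float64(0.033)), (0, np.float64(0.032)), (0.02, np.float64(0.033)), (0.04, np.float64(0.032)), (0.06, np.float64(0.032)), (0.08, np.float64(0.017)), (0.1, np.float64(0.011)), (0.12, np.float64(-0.754))]
roller [-0.01   0.123  0.132]
pot [ 0.003 -0.003  0.059] [0.038 0.034 0.018] 0.068 72
top -0.075 [(-0.08, np.float64(0.018)), (-0.06, np.float64(0.036)), (-0.04, np.float64(0.035)), (-0.02, np.float64(0.035)), (0, np.float64(0.036)), (0.02, np.float64(0.035)), (0.04, np.float64(0.036)), (0.06, np.float64(0.035)), (0.08, np.float64(0.019)), (0.1, np.float64(0.001)), (0.12, np.float64(0.001))]
top 0.075 [(-0.08, np.float64(0.019)), (-0.06, np.float64(0.036)), (-0.04, np.float64(0.035)), (-0.02, np.float64(0.034)), (0, np.float64(0.036)), (0.02, np.float64(0.036)), (0.04, np.float64(0.035)), (0.06, np.float64(0.035)), (0.08, np.float64(0.02)), (0.1, np.float64(0.0)), (0.12, np.float64(0.001))]
roller [-0.015  0.123  0.135]
pot [ 0.001 -0.002  0.061] [0.037 0.038 0.022] 0.072 151
top [ 0.001 -0.001  0.036] 2053
scene [0.002 0.001 0.033] 1222
```

View pics/end.png

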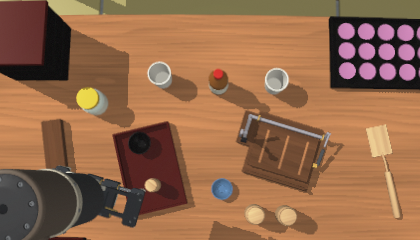

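The back is flat (slope 0.001), the catch is tipped over, the pot is upright in the tray at (151,185), and everything else is in place. Handing in.

```bash
python3 -c "
from cell import arm
print(arm.hand_in())"
```

```text
the job is handed in; nothing more can be done
None
```

I handed the job in at about 23 s of the 64 s. In the last views the pot stood upright on the tray floor, the catch was tipped over, the back lay flat on the base, and the other things looked unmoved; no verdict came back.

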